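# Find the hidden catch of the coffee box

## Robot

A 6-joint arm with a two-finger parallel gripper is mounted at the origin on the work surface. World frame = base frame: x ahead of the robot, y to its left, z up, the work surface at z = 0. Lengths are in m, angles in rad, forces in N, time in s.
With the tool pointing down it reaches from about 0.35 to 0.975 m from the base axis. Payload 4.9 kg.
Tool frame: the origin (TCP) lies at the very end of the fingers, on their centre line; the grasp point (between the pads) lies 19 mm behind it (ctrl.grip_point_offset is the distance from the TCP to the grasp point, in m); z points along the fingers, y is the line along which they close (so a half turn about z gives the same grasp; the last joint's range is limited). The gripper opens to 85 mm and grips with 20 to 120 N. Pads are 22 mm wide; open, the fingers measure 114 mm over their backs; the gripper's body (76 mm by 85 mm) begins 54 mm behind the grasp point. The pads swing forward as they close: fully open they stand 13 mm farther back than shut.
Start: joints at [-1.421, 0.053, 1.613, -0, 1.476, -0.119], TCP at [0.166, -0.603, 0.231] pointing down, gripper open.
Joint ranges: [-3.01, 3.01], [-1.01, 2.22], [0.06, 2.58], [-1.02, 4.17], [0.09, 2.62], [-3.14, 3.14]. Speed limits (rad/s): [2.57, 2.57, 3.14, 3.14, 3.14, 3.14].

## Interface

Orientations are given as a rotation vector (axis times angle).
In Python, from station import ctrl gives the robot as it stands.
- The arm moves only by the tool send_rows, never from a script. Its argument "rows" is a list of rows, each a list of 3 entries, a list of its own where there are three numbers: the finger opening in cm, from 0 to 8.54, then the shift along the tool's x, y, z in cm, then the turn about the tool's z in degrees. A call has 1 to 10 rows; each row shifts and turns the commanded pose from where the row before left it, along the tool's axes as they then stand; what a row does not reach is not made up. A row lasts 1/8 s, in which the tool goes at most 62.5 mm and 10.7 degrees, less where a joint would pass 70% of its speed; a pose out of reach is approached as far as the arm can. A call with a gripper value outside its range is refused whole. The fingers move at their own pace and stop on an object; "newtons" is the grip in N (left out, the last holds). Time passes only in rows, so rows that do not move let the fingers close. It gives the time, the measured TCP pose, the force, the opening and the grip force at its end, in the units of the state.
- ctrl.get_obs(): the state, without advancing time (a new reading comes with each control period).
- ctrl.get_image(name): name is "side" or "top"; returns a dict with "frame" (480x640x3 uint8, red, green, blue), "range_z" (480x640 float32, m along the optical axis (not along the pixel's ray), 0 where there is no reading), "fx", "fy", "cx", "cy" (pixels), "cam_to_world" (4x4, takes a point from camera to world coordinates). Camera axes: x right, y down, z forward; pixel columns grow to the right and rows downward; lengths in m; the calibration is good to about 2 mm. A picture is of the moment at which its call begins.
- ctrl.finish_job(): hands the job in; it is judged then, once.
The state is a dict: "t": time; "q": joint angles; "dq": joint speeds; "effort": joint torques, N m; "tool_pos": TCP position; "tool_rot": TCP orientation; "contact_force": force on the tool from outside, world axes, zero at the start; "wrist_torque": the same for the moment, N m; "opening": finger opening in m; "grip_force": force on a finger pad.
Only numpy, scipy, OpenCV 4.12 (cv2) and the standard library are available. Lean on these libraries where they do the work, as an engineer would, in place of code of your own. Each camera call takes 0.05 s, during which the arm holds its last target. There are 200 camera calls.

## Task

One of the eight squares scored in the top panel of the dark wooden coffee box is a hidden catch: it lies flush with the others and looks just like them. With the fingertips, feel from square to square for the one that gives, and press it fully down so that the drawer in the front of the box springs ajar. Then draw the hand clear, leaving the drawer ajar and the crockery, pot, jar and spoon around the box where they stand.

Things in the scene. Friction and masses are not known exactly. Their poses are not given: they have to be found in the camera images.
- coffee_box: dark wooden box, fixed to the shelf, 170 mm (x) by 250 mm (y) by 90 mm high, drawer in its front; origin at the centre of its underside, x axis from the drawer front towards the back, y along the width
- panel (a point): centre of the box's flat top face, 90 mm above the shelf, axes as the box. Inlaid round it, flush: eight lighter wooden squares, each 51 mm wide with 1.5 mm scored lines between, in 2 rows (x = -26.25 and +26.25 mm) of 4 (y = -78.75, -26.25, +26.25, +78.75 mm). Seven are rigid; one, different each time, is the catch.
- catch (a joint): how far the hidden catch square is pressed down, m: 0 flush, 0.006 fully home against a rigid stop. It moves straight down under about 3 to 5 N when pressed slowly (at some 15 mm/s; a faster touch meets a little more), and stays where it is left (no return spring); it draws the drawer out by three times its own travel. Its place among the eight squares is not given.
- drawer (a joint): how far the drawer stands out of the box front, m: 0 shut and flush, 0.018 fully ajar. It is worked by the catch alone and has no handle.
- drawer_front (a point): middle of the drawer's flush front face (228 mm wide, 54 mm high), 37 mm above the shelf; the drawer comes out along the box's -x
- moka_pot: octagonal aluminium moka pot, loose, 88 mm across, 150 mm tall, black handle; origin at the centre of its underside
- saucer: green glazed saucer, loose, 124 mm across, 16 mm high; origin at the centre of its underside
- cup: small green glazed cup with a handle, loose, 62 mm across, 55 mm high; origin at the centre of its underside
- funnel: spare aluminium funnel filter, loose, standing upside down (spout up), 52 mm across, 68 mm tall; origin at the centre of its underside
- clamp_jar: glass coffee jar with a clamp lid, loose, 90 mm across, 114 mm tall; origin at the centre of its underside
- scoop: steel coffee spoon with a wooden handle, loose, 150 mm long, lying flat; origin at its middle, underneath
Mind the look-alikes: they are no part of the job. Of the things that look like the saucer, the largest one is meant. Leave any purple look-alike of the moka_pot alone.

How it is judged:
On the way:
1. the catch is pressed fully down by the fingers (value of joint catch above 0.005 m and contact force between the fingers and anything else above 0.5 N), for 0.1 s.
At the end, for the whole second after the job is handed in: the catch stays pressed in by more than 5 of its 6 mm and the drawer stands more than 15 of its 18 mm out, at rest; the pot, saucer, cup, funnel, jar and spoon are at rest within 20 mm of where they started (value of joint catch above 0.005 m and value of joint drawer above 0.015 m and velocity of joint drawer below 0.005 m/s and distance of each of moka_pot, saucer, cup, funnel, clamp_jar, scoop from where it was at the start of the episode below 0.02 m and linear speed of each of moka_pot, saucer, cup, funnel, clamp_jar, scoop below 0.02 m/s); the robot touches nothing.
It fails at once if a thing beside the box is lifted, carried or pushed more than 20 mm (distance of any of moka_pot, saucer, cup, funnel, clamp_jar, scoop from where it was at the start of the episode above 0.02 m).
It also fails if it takes over 64 s, if anything falls off the work surface, if the arm or the gripper's body presses on something with over 40 N, if the wrist force passes 120 N, or if a joint passes its speed limit or range.

## Working session

There is one attempt and no reset: what is moved stays moved. The work goes in short steps, Python scripts to look and compute and a tool call to move; the robot and the scene stay as the last step left them, time stands still between calls to the robot, and variables do not carry over. Pictures are saved under pics/ and viewed, at most 10 in all, crops included, and the job is handed in when it is done.

Besides the shell and the picture viewer there is one more tool, called after "Emit:" by a JSON object that holds its "api" and its "payload". send_rows: Moves the arm, as the interface text tells. Its arguments: {"type":"object","properties":{"rows":{"type":"array","items":{"type":"array"}},"newtons":{"type":"number"}},"required":["rows"]}

```bash
mkdir -p pics; python3 - <<'E'
from station import ctrl
import cv2,numpy as np
for n in("top","side"):
    d=ctrl.get_image(n); cv2.imwrite(f"pics/{n}0.png",d["frame"][:,:,::-1]); np.savez(f"{n}0.npz",**d)
    print(n,d["fx"],d["cx"],d["cy"],np.round(d["cam_to_world"],3).tolist())
o=ctrl.get_obs();print(o)
E
```

```text
top 436.5015712652564 320.14140035141617 241.92711594689135 [[-0.025, -0.978, 0.206, 0.349], [-1.0, 0.025, -0.002, -0.035], [-0.003, -0.206, -0.979, 1.082], [0.0, 0.0, 0.0, 1.0]]
side 484.40342174982175 322.07474525995076 234.2814151345305 [[-0.994, -0.083, 0.07, 0.494], [-0.108, 0.689, -0.717, 0.7], [0.011, -0.72, -0.694, 0.835], [0.0, 0.0, 0.0, 1.0]]
{'t': 0.1, 'q': array([-1.42099652e+00,  5.32904722e-02,  1.61416157e+00, -2.23558309e-05,
        1.47602004e+00, -1.19022927e-01]), 'dq': array([ 0.00093163, -0.00325305, -0.00318418, -0.00283827,  0.00084871,
       -0.00159719]), 'effort': array([-6.65273292e-04, -3.94902778e+01, -3.71362495e+01, -1.26393998e-04,
        3.89614303e-03, -7.84094624e-06]), 'tool_pos': array([ 0.1658925 , -0.60198858,  0.23018329]), 'tool_rot': array([-3.11139433e+00, -4.20746980e-01,  8.03314930e-05]), 'contact_force': array([-0.64583019,  0.37939934,  0.24774688]), 'wrist_torque': array([-0.03318565,  0.04061398, -0.06569763]), 'grip_force': 0.0, 'opening': 0.08518551927699036}
```

View pics/top0.png

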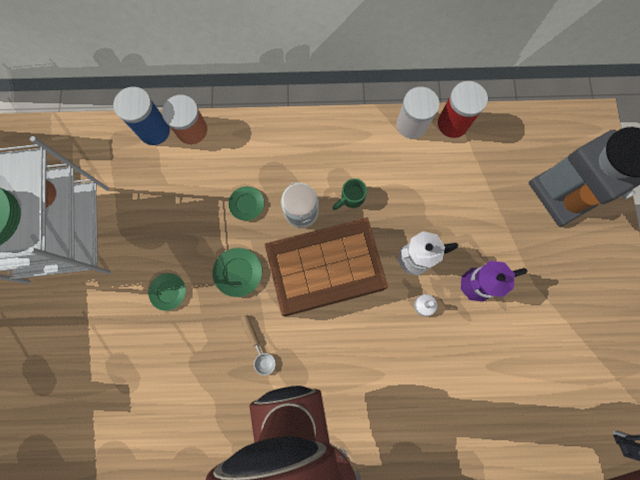

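View pics/side0.png

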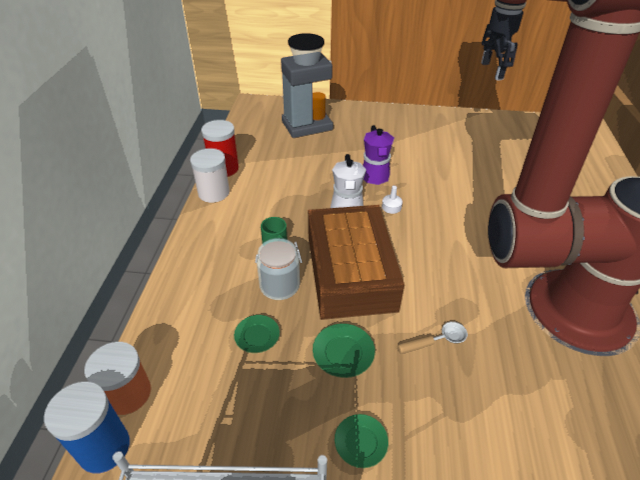

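The top view shows the box centred near (326,266), turned slightly, with the lighter squares between about (277,245) and (378,290). The jar is at (300,203), cup (350,193), pot (423,252), funnel (427,305), saucer (238,272) and spoon (260,350). Next I'll fit the top face.

```bash
cat > h.py <<'E'
import numpy as np,cv2
from scipy.spatial.transform import Rotation as R
def cloud(d):
    v,u=np.mgrid[:480,:640]; z=d["range_z"]
    p=np.stack([(u-d["cx"])/d["fx"]*z,(v-d["cy"])/d["fy"]*z,z],-1)
    T=d["cam_to_world"]; return p@T[:3,:3].T+T[:3,3]
E
python3 - <<'E'
from h import *
for n,roi in(("top",(255,210,395,325)),("side",(300,195,410,320))):
    d=np.load(n+"0.npz"); P=cloud(d); m=np.zeros((480,640),np.uint8); a,b,c,e=roi; m[b:e,a:c]=1
    top=(np.abs(P[...,2]-.09)<.008)&(m>0)
    hsv=cv2.cvtColor(d["frame"],cv2.COLOR_RGB2HSV); 
    sq=top&(hsv[...,2]>105)
    for k,mm in(("top",top),("sq",sq)):
        mm=cv2.morphologyEx(mm.astype(np.uint8),cv2.MORPH_CLOSE,np.ones((5,5)))
        _,l,s,_=cv2.connectedComponentsWithStats(mm); mm=l==1+s[1:,4].argmax()
        q=P[mm]; r=cv2.minAreaRect((q[:,:2]*1000).astype(np.float32)); print(n,k,mm.sum(),r,np.median(q[:,2]))
    if n=="top":
        X=P.reshape(-1,3); b=(X[:,2]>.1)&(X[:,0]>.3)&(X[:,0]<.75)&(abs(X[:,1]+.05)<.35)
        for nm,(u,v) in dict(pot=(425,243),jar=(300,195),cup=(354,190),funnel=(427,303),saucer=(238,272),spoon=(264,364)).items(): print(nm,np.round(P[v,u],3))
E
```

```text
top top 8000 ((473.8954772949219, -55.7711181640625), (234.03619384765625, 250.6976318359375), 13.431331634521484) 0.09064199984609339
top sq 4309 ((455.27154541015625, -48.80448913574219), (201.29383850097656, 228.47157287597656), 13.24286937713623) 0.090597431665974
pot [ 0.54  -0.27   0.134]
jar [0.664 0.007 0.116]
cup [ 0.709 -0.128  0.007]
funnel [ 0.413 -0.283  0.054]
saucer [0.504 0.169 0.004]
spoon [0.281 0.104 0.002]
side top 6716 ((458.5704650878906, 255.0393524169922), (191.36900329589844, 872.0431518554688), 7.845632553100586) 0.08983463710447925
side sq 3988 ((454.0657958984375, 255.41543579101562), (169.01036071777344, 876.6590576171875), 5.800262928009033) 0.08982314631085592
```

```bash
cat >> h.py <<'E'
def onplane(d,zp):
    v,u=np.mgrid[:480,:640]; T=d["cam_to_world"]
    r=np.stack([(u-d["cx"])/d["fx"],(v-d["cy"])/d["fy"],np.ones(u.shape)],-1)@T[:3,:3].T
    return T[:3,3]+r*((zp-T[2,3])/r[...,2])[...,None]
E
python3 - <<'E'
from h import *
for n,roi in(("top",(255,210,395,325)),("side",(300,195,410,320))):
    d=np.load(n+"0.npz"); P=cloud(d); Q=onplane(d,.09); m=np.zeros((480,640),bool); a,b,c,e=roi; m[b:e,a:c]=1
    top=(np.abs(P[...,2]-.09)<.006)&m
    hsv=cv2.cvtColor(d["frame"],cv2.COLOR_RGB2HSV); t,_=cv2.threshold(hsv[...,2][top].reshape(-1,1),0,255,cv2.THRESH_OTSU)
    for k,mm in(("top",top),("sq",top&(hsv[...,2]>t))):
        mm=cv2.morphologyEx(mm.astype(np.uint8),cv2.MORPH_CLOSE,np.ones((3,3)));mm=cv2.morphologyEx(mm,cv2.MORPH_OPEN,np.ones((9,9)))
        _,l,s,_=cv2.connectedComponentsWithStats(mm); mm=l==1+s[1:,4].argmax()
        r=cv2.minAreaRect((Q[mm][:,:2]*1000).astype(np.float32)); print(n,k,t,mm.sum(),np.round(np.hstack(r),1))
E
```

```text
top top 120.0 7950 [504.5 -48.4 170.6 250.1  13.3]
top sq 120.0 3963 [503.6 -48.1 104.4 207.8  13.3]
side top 125.0 6656 [499.5 -43.3 170.7 255.7  13.2]
side sq 125.0 3228 [500.1 -45.5 102.4 208.7  13.2]
```

```bash
cat >> h.py <<'E'
C=np.array([.503,-.0465]);A=np.deg2rad(13.3)
def shifts(o,z=.10):
    r=R.from_rotvec(o["tool_rot"]).as_matrix(); c,s=np.cos(A),np.sin(A)
    tx=r[:,0]; print("pos",np.round(o["tool_pos"],4),"tool x yaw",np.degrees(np.arctan2(tx[1],tx[0])),"z",r[:,2].round(3),"F",o["contact_force"].round(1))
    for x in(-.02625,.02625):
        for y in(-.07875,-.02625,.02625,.07875):
            w=np.r_[C+[c*x-s*y,s*x+c*y],z]; print(x,y,w.round(3),"tool cm",((w-o["tool_pos"])@r*100).round(2))
E
python3 -c "
from h import *
from station import ctrl
shifts(ctrl.get_obs(),.13)"
```

```text
pos [ 0.1659 -0.602   0.2302] tool x yaw 15.402519662793326 z [-0.     0.002 -1.   ] F [-0.6  0.4  0.2]
-0.02625 -0.07875 [ 0.496 -0.129  0.13 ] tool cm [ 44.34 -36.81  10.1 ]
-0.02625 -0.02625 [ 0.483 -0.078  0.13 ] tool cm [ 44.53 -42.05  10.11]
-0.02625 0.02625 [ 0.471 -0.027  0.13 ] tool cm [ 44.72 -47.3   10.12]
-0.02625 0.07875 [0.459 0.024 0.13 ] tool cm [ 44.92 -52.55  10.13]
0.02625 -0.07875 [ 0.547 -0.117  0.13 ] tool cm [ 49.59 -36.62  10.1 ]
0.02625 -0.02625 [ 0.535 -0.066  0.13 ] tool cm [ 49.78 -41.86  10.11]
0.02625 0.02625 [ 0.523 -0.015  0.13 ] tool cm [ 49.97 -47.11  10.12]
0.02625 0.07875 [0.51  0.036 0.13 ] tool cm [ 50.16 -52.35  10.13]
```

Emit:
{"api": "send_rows", "payload": {"rows": [[0, [3, -2.8, 0], 0.2], [0, [3, -2.8, 0], 0.2], [0, [3, -2.8, 0], 0.2], [0, [3, -2.8, 0], 0.2], [0, [3, -2.8, 0], 0.2], [0, [3, -2.8, 0], 0.2], [0, [3, -2.8, 0], 0.2], [0, [3, -2.8, 0], 0.2], [0, [3, -2.8, 0], 0.2], [0, [3, -2.8, 0], 0.2]]}}

```text
t: 1.35
tool_pos: [0.3866, -0.255, 0.2308]
tool_rot: [-3.12, -0.366, 0.0]
contact_force: [0.3, 1.0, -0.2]
opening: -0.0004
grip_force: 0.0
```

Emit:
{"api": "send_rows", "payload": {"rows": [[0, [3, -2.8, 0], 0], [0, [3, -2.8, 0], 0], [0, [3, -2.8, 0], 0], [0, [3, -2.8, 0], 0], [0, [2.5, -2.8, 0], 0], [0, [0, 0, 0], 0], [0, [0, 0, 0], 0]]}}

```text
t: 2.22
tool_pos: [0.4945, -0.0867, 0.2308]
tool_rot: [3.12, 0.367, -0.002]
contact_force: [0.6, -0.9, -0.3]
opening: 0.0001
grip_force: 0.0
```

```bash
python3 -c "
from h import *
from station import ctrl
o=ctrl.get_obs();print(o['t'],o['opening']);shifts(o,.09)"
```

```text
2.225 5.689459259134613e-05
pos [ 0.4945 -0.0867  0.2308] tool x yaw 13.41319285462438 z [-0.001 -0.    -1.   ] F [ 0.6 -0.9 -0.3]
-0.02625 -0.07875 [ 0.496 -0.129  0.09 ] tool cm [-0.87  4.16 14.08]
-0.02625 -0.02625 [ 0.483 -0.078  0.09 ] tool cm [-0.86 -1.09 14.08]
-0.02625 0.02625 [ 0.471 -0.027  0.09 ] tool cm [-0.85 -6.34 14.08]
-0.02625 0.07875 [0.459 0.024 0.09 ] tool cm [ -0.84 -11.59  14.08]
0.02625 -0.07875 [ 0.547 -0.117  0.09 ] tool cm [ 4.38  4.17 14.08]
0.02625 -0.02625 [ 0.535 -0.066  0.09 ] tool cm [ 4.39 -1.08 14.08]
0.02625 0.02625 [ 0.523 -0.015  0.09 ] tool cm [ 4.4  -6.33 14.08]
0.02625 0.07875 [0.51  0.036 0.09 ] tool cm [  4.41 -11.58  14.08]
```

Emit:
{"api": "send_rows", "payload": {"rows": [[0, [-0.85, -1.1, 2], 0], [0, [0, 0, 2.5], 0], [0, [0, 0, 2.5], 0], [0, [0, 0, 2.5], 0], [0, [0, 0, 2.5], 0], [0, [0, 0, 1.5], 0], [0, [0, 0, 0], 0], [0, [0, 0, 0], 0]]}}

```text
t: 3.22
tool_pos: [0.4847, -0.0783, 0.0974]
tool_rot: [3.12, 0.366, 0.002]
contact_force: [-0.9, -0.5, -0.1]
opening: 0.0
grip_force: 0.0
```

Emit:
{"api": "send_rows", "payload": {"rows": [[0, [0, 0, 0.15], 0], [0, [0, 0, 0.15], 0], [0, [0, 0, 0.15], 0], [0, [0, 0, 0.15], 0], [0, [0, 0, 0], 0]]}}

```text
t: 3.85
tool_pos: [0.484, -0.0778, 0.0902]
tool_rot: [-3.12, -0.367, 0.0]
contact_force: [0.1, -0.6, 0.7]
opening: 0.0
grip_force: 0.0
```

Emit:
{"api": "send_rows", "payload": {"rows": [[0, [0, 0, 0.1], 0], [0, [0, 0, 0.1], 0], [0, [0, 0, 0], 0]]}}

```text
t: 4.22
tool_pos: [0.4842, -0.0778, 0.09]
tool_rot: [-3.12, -0.367, 0.001]
contact_force: [-5.4, 1.2, 10.1]
opening: 0.0
grip_force: 5.2
```

Emit:
{"api": "send_rows", "payload": {"rows": [[0, [0, 0, -0.8], 0], [0, [0, -2.6, 0], 0], [0, [0, -2.65, 0], 0], [0, [0, 0, 0], 0], [0, [0, 0, 0.2], 0], [0, [0, 0, 0.15], 0], [0, [0, 0, 0.15], 0], [0, [0, 0, 0.15], 0], [0, [0, 0, 0.15], 0], [0, [0, 0, 0], 0]]}}

```text
t: 5.48
tool_pos: [0.4721, -0.0272, 0.09]
tool_rot: [3.12, 0.366, -0.002]
contact_force: [-5.5, 0.3, 11.0]
opening: -0.0001
grip_force: 5.2
```

Rigid. Next square.

Emit:
{"api": "send_rows", "payload": {"rows": [[0, [0, 0, -0.8], 0], [0, [0, -2.6, 0], 0], [0, [0, -2.65, 0], 0], [0, [0, 0, 0], 0], [0, [0, 0, 0.2], 0], [0, [0, 0, 0.15], 0], [0, [0, 0, 0.15], 0], [0, [0, 0, 0.15], 0], [0, [0, 0, 0.15], 0], [0, [0, 0, 0], 0]]}}

```text
t: 6.72
tool_pos: [0.4599, 0.0239, 0.09]
tool_rot: [3.12, 0.366, -0.002]
contact_force: [-5.7, -1.1, 10.1]
opening: 0.0001
grip_force: 5.3
```

Emit:
{"api": "send_rows", "payload": {"rows": [[0, [0, 0, -0.8], 0], [0, [2.6, 0, 0], 0], [0, [2.65, 0, 0], 0], [0, [0, 0, 0], 0], [0, [0, 0, 0.2], 0], [0, [0, 0, 0.15], 0], [0, [0, 0, 0.15], 0], [0, [0, 0, 0.15], 0], [0, [0, 0, 0.15], 0], [0, [0, 0, 0], 0]]}}

```text
t: 7.98
tool_pos: [0.5106, 0.0364, 0.09]
tool_rot: [3.12, 0.367, -0.002]
contact_force: [-6.3, -0.4, 9.7]
opening: -0.0002
grip_force: 5.2
```

Emit:
{"api": "send_rows", "payload": {"rows": [[0, [0, 0, -0.8], 0], [0, [0, 2.6, 0], 0], [0, [0, 2.65, 0], 0], [0, [0, 0, 0], 0], [0, [0, 0, 0.2], 0], [0, [0, 0, 0.15], 0], [0, [0, 0, 0.15], 0], [0, [0, 0, 0.15], 0], [0, [0, 0, 0.15], 0], [0, [0, 0, 0], 0]]}}

```text
t: 9.22
tool_pos: [0.5231, -0.0144, 0.0884]
tool_rot: [-3.12, -0.367, -0.001]
contact_force: [0.1, 1.3, 1.4]
opening: -0.0
grip_force: 0.8
```

This one gives: z is 0.0884 at only 1.4 N. I'll press it home.

Emit:
{"api": "send_rows", "payload": {"rows": [[0, [0, 0, 0.15], 0], [0, [0, 0, 0.15], 0], [0, [0, 0, 0.15], 0], [0, [0, 0, 0.15], 0], [0, [0, 0, 0.1], 0], [0, [0, 0, 0], 0], [0, [0, 0, 0], 0]]}}

```text
t: 10.1
tool_pos: [0.5233, -0.0145, 0.0839]
tool_rot: [-3.12, -0.367, 0.001]
contact_force: [-8.6, 3.4, 18.1]
opening: -0.0002
grip_force: 8.6
```

Home against the stop: 6 mm of travel, 18 N. Next I'll lift clear.

Emit:
{"api": "send_rows", "payload": {"rows": [[0, [0, 0, -0.8], 0], [0, [0, 0, -2], 0], [0, [0, 0, -4], 0], [0, [0, 0, -4], 0], [0, [0, 0, -4], 0], [0, [0, 0, 0], 0], [0, [0, 0, 0], 0], [0, [0, 0, 0], 0]]}}

```text
t: 11.1
tool_pos: [0.522, -0.0145, 0.227]
tool_rot: [-3.119, -0.366, 0.005]
contact_force: [-0.4, -0.1, 0.4]
opening: -0.0004
grip_force: 0.0
```

```bash
python3 - <<'E'
from h import *
from station import ctrl
d=ctrl.get_image("side"); cv2.imwrite("pics/side1.png",d["frame"][:,:,::-1]); e=ctrl.get_image("top"); cv2.imwrite("pics/top1.png",e["frame"][:,:,::-1])
E
```

```text
(no output)
```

View pics/side1.png

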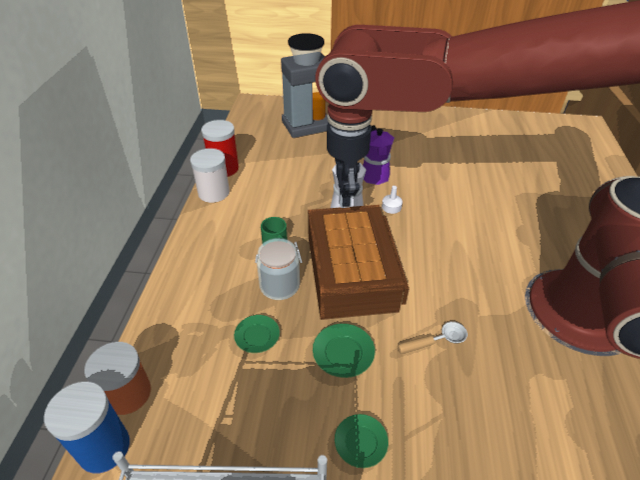

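View pics/top1.png

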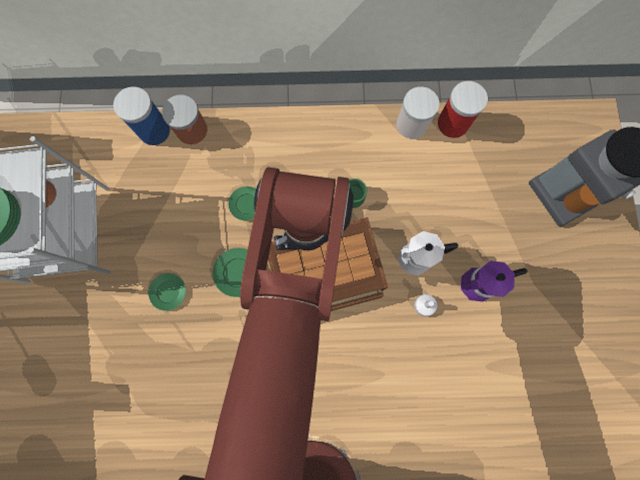

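The drawer stands out on the robot side (side view near (403,290), top view near (383,298)). The crockery, pot, jar and spoon haven't moved, and the hand is clear at z = 0.227.

```bash
python3 -c "
from station import ctrl
print(ctrl.finish_job())"
```

```text
the job is handed in; nothing more can be done
None
```

The hidden catch is the square at x = +26.25, y = +26.25 mm; I pressed it fully home (about 6 mm), the drawer sprang ajar, the hand is clear with nothing else seen to move, and the job is handed in (no verdict was returned).

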